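# Hold the poacher flap half open for salting

## Robot

A 6-joint arm with a two-finger parallel gripper is mounted at the origin on the work surface. World frame = base frame: x ahead of the robot, y to its left, z up, the work surface at z = 0. Lengths are in m, angles in degrees, forces in N, time in s.
With the tool pointing down it reaches from about 0.25 to 0.725 m from the base axis. Payload 9.7 kg.
Tool frame: the origin (TCP) lies between the finger pads; the fingertips stand 25 mm ahead of it and the grasp point (between the pads) lies 6 mm ahead of it; z points along the fingers, y is the line along which they close (so a half turn about z gives the same grasp; the last joint's range is limited). The gripper opens to 85 mm and grips with 20 to 120 N. Pads are 22 mm wide; open, the fingers measure 114 mm over their backs; the gripper's body (76 mm by 85 mm) begins 54 mm behind the grasp point. The pads swing forward as they close: fully open they stand 13 mm farther back than shut.
Start: joints at [76.433, 4.979, 10.078, 95.1, 0, 90], TCP at [0.129, 0.535, 0.256] pointing down, gripper open.
Joint ranges: [-179.16, 179.16], [-48.56, 103.87], [-65.8, 70.77], [-126.05, 130.52], [-82.76, 87.17], [-180, 180]. Speed limits (degrees/s): [127.2, 127.2, 147.25, 180, 180, 180].

## Interface

Orientations are given as [roll, pitch, yaw] about the fixed x, y, z axes, in that order (R = Rz(yaw) Ry(pitch) Rx(roll)).
In Python, from workcell import bot, cam, job_done gives the robot as it stands (bot), with the cameras (cam) and the job as plain functions.
- The arm moves only by the tool drive_effector, called in YAML: its name, and indented under it one key for each argument. Schema: {"type":"object","properties":{"segments":{"type":"array","items":{"type":"object","properties":{"dx":{"type":"number"},"dy":{"type":"number"},"dz":{"type":"number"},"rz":{"type":"number"},"aperture":{"type":"number"}},"additionalProperties":false,"required":["aperture"]},"minItems":1,"maxItems":5},"clamp_n":{"type":"number"},"only":{"type":"string"},"quiet":{"type":"boolean"},"lines":{"type":"string"}},"required":["segments"],"additionalProperties":false}. segments is a list of rows, 1 to 5 of them, each an object with the fields dx, dy, dz (the shift in fractions of the full range, 1 being 300 mm), rz (a turn about the tool's z in a scale on which 1.0 is 90 degrees), aperture (the finger opening in m); a field left out counts as zero (the opening has to be given); each row is the pose to reach, as a shift and turn from the pose commanded when the call began, along the tool's axes at that moment; what a row does not reach only later rows make up. A row lasts 1/12 s, in which the tool goes at most 0.0417 m and 7.16 degrees, less where a joint would pass 70% of its speed; a pose out of reach is approached as far as the arm can. The fingers move at their own pace and stop on an object; clamp_n is the grip in N (left out, the last holds). Time passes only in rows, so rows that do not move let the fingers close. The tool returns the time, the measured TCP pose, the force, the opening and the grip force at its end. only (a regular expression) keeps the lines of the reply that match it, lines (a string "A,B") keeps lines A to B, and quiet returns only ok. No shift or turn number may pass 1 either way. Input that does not fit is refused with a message, and nothing moves.
- bot.get_obs(): the state, without advancing time (a new reading comes with each control period).
- cam.camera(name): name is "side" or "top"; returns the picture (400x640x3 uint8, blue, green, red); there is no depth.
- cam.camera_info(name): a dict with "mtx" (3x3 intrinsics, pixels), "extrinsics" (4x4, takes a point from camera to world coordinates). Camera axes: x right, y down, z forward; pixel columns grow to the right and rows downward; lengths in m; the calibration is good to about 2 mm. A picture is of the moment at which its call begins. camera_info takes no time and is no camera call.
- job_done(): hands the job in; it is judged then, once.
The state is a dict: "time": time; "q": joint angles; "qd": joint speeds; "joint_efforts": joint torques, N m; "ee_pos": TCP position; "tcp_rot": TCP orientation; "wrist_force": force on the tool from outside, world axes, zero at the start; "torque": the same for the moment, N m; "opening": finger opening in m; "grasp_force": force on a finger pad.
Only numpy, scipy, OpenCV 4.12 (cv2) and the standard library are available. Lean on these libraries where they do the work, as an engineer would, in place of code of your own. Each camera call takes 0.05 s, during which the arm holds its last target. There are 200 camera calls.

## Task

I want to salt the larger of the two eggs in the egg poacher. Press down the thumb bar of the flap over that egg right to its stop first, since the flap sticks, then ease it back until the flap is just half open (30 degrees, the bar level with the hinge rod) and keep it pressed there: finish while still holding it. Leave the other flap shut, and the eggs and everything else where they are.

Things in the scene. Friction and masses are not known exactly. Their poses are not given: they have to be found in the camera images.
- poacher: Steel egg poacher in a white plastic rack, fixed on the tray, 116 x 210 mm. Origin at its underside, midway between the cups in y and 30 mm nearer the bars than the cups; x from the thumb bars to the cups (away from the robot), y to the left cup, z up. Two equal steel cups, 76 mm across, 96 mm apart along y, rims 80 mm up, each under a wire flap through which its egg is seen.
- large_egg: The larger egg (hen's), 46 mm thick, 56 mm tall, standing loose in one of the two cups; origin at the centre of its underside.
- small_egg: The smaller egg (quail's), 26 mm thick, 32 mm tall, same shell colour, standing in the other cup; origin at the centre of its underside.
- cup_left (a point): Centre of the inner floor of the left (poacher's +y) cup; at poacher x 30, y 48, z 30 mm.
- cup_right (a point): Centre of the inner floor of the right (poacher's -y) cup; at poacher x 30, y -48, z 30 mm.
- hinge_left (a point): Middle of the left flap's hinge, on the hinge rod; at poacher x -16, y 48, z 98 mm.
- hinge_right (a point): Middle of the right flap's hinge, on the hinge rod; at poacher x -16, y -48, z 98 mm.
- flap_left (a joint): Hinge of the left (+y) flap and its thumb bar, rad. 0 = shut, flap flat over its cup; grows as the bar goes down; 1.047 (60 deg) = bar on its stop. Half open = 0.524 (30 deg), bar level with the hinge rod. A return spring shuts it whenever let go: about 2 N on the bar when shut, 4 N half open, 7 N at the stop.
- flap_right (a joint): Hinge of the right (-y) flap and its thumb bar, rad. 0 = shut, flap flat over its cup; grows as the bar goes down; 1.047 (60 deg) = bar on its stop. Half open = 0.524 (30 deg), bar level with the hinge rod. A return spring shuts it whenever let go: about 2 N on the bar when shut, 4 N half open, 7 N at the stop.
- bar_left: Thumb bar of the left flap: round black roller bar, 12 mm thick, 44 mm long along the poacher's y, origin at its centre. On wire arms, 65 mm from the hinge on the robot's side (-x), across from the flap: shut 56 mm out and 32.5 mm above the hinge, half open 65 mm out and level with it, at the stop 56 mm out and 32.5 mm below. Pressed from above; clear space below.
- bar_right: Thumb bar of the right flap: round black roller bar, 12 mm thick, 44 mm long along the poacher's y, origin at its centre. On wire arms, 65 mm from the hinge on the robot's side (-x), across from the flap: shut 56 mm out and 32.5 mm above the hinge, half open 65 mm out and level with it, at the stop 56 mm out and 32.5 mm below. Pressed from above; clear space below.
- salt_cellar: Glass salt cellar with steel screw top, 44 mm across, 48 mm tall, on the tray; bystander. Origin under its centre.
- peg_a: Grey plastic clothes peg, 72 x 10 x 14 mm, lying on the tray; bystander. Origin under its centre.
- peg_b: A second such peg, lying on the tray; bystander. Origin under its centre.
- spoon: Steel spoon, 150 mm long, lying on the tray in front of the poacher; bystander. Origin under its middle, x along it.
- bowl: Blue ceramic bowl, 124 mm across, 55 mm tall, on the sill beside the tray; bystander. Origin under its centre.
- mug: White mug, 80 mm across, 90 mm tall, on the sill on the other side; bystander. Origin under its centre.

How it is judged (in metres and radians):
On the way:
1. the bar of the flap over the larger egg is pressed right down to its stop (flap open at least 56 degrees) (((horizontal distance between large_egg and cup_left below 0.03 m and value of joint flap_left above 0.98 rad and contact force between the fingers and bar_left above 0.5 N) or (horizontal distance between large_egg and cup_right below 0.03 m and value of joint flap_right above 0.98 rad and contact force between the fingers and bar_right above 0.5 N))), for 0.1 s.
At the end, for the whole second after the job is handed in: After the full press, the fingers still press the bar of the flap over the larger egg, which stays still within 7 degrees (0.12 rad) of half open (30 degrees); the other flap is shut (under 0.1 rad); the eggs (within 25 mm) and other things (within 30 mm) are where they were (((horizontal distance between large_egg and cup_left below 0.03 m and value of joint flap_left between 0.404 and 0.644 rad and velocity of joint flap_left between -0.1 and 0.1 rad/s and contact force between the fingers and bar_left above 0.5 N and value of joint flap_right below 0.1 rad) or (horizontal distance between large_egg and cup_right below 0.03 m and value of joint flap_right between 0.404 and 0.644 rad and velocity of joint flap_right between -0.1 and 0.1 rad/s and contact force between the fingers and bar_right above 0.5 N and value of joint flap_left below 0.1 rad)) and distance of each of large_egg, small_egg from where it was at the start of the episode below 0.025 m and distance of each of salt_cellar, peg_a, peg_b, spoon, bowl, mug from where it was at the start of the episode below 0.03 m); the arm keeps its last pose, push and grip.
It fails at once if the flap over the smaller egg is opened (more than 0.2 rad) ((horizontal distance between large_egg and cup_left below 0.03 m and value of joint flap_right above 0.2 rad) or (horizontal distance between large_egg and cup_right below 0.03 m and value of joint flap_left above 0.2 rad)).
It fails at once if an egg is shifted from its place by more than 25 mm (distance of any of large_egg, small_egg from where it was at the start of the episode above 0.025 m).
It fails at once if a bystander is moved by more than 30 mm (distance of any of salt_cellar, peg_a, peg_b, spoon, bowl, mug from where it was at the start of the episode above 0.03 m).
It also fails if it takes over 29 s, if anything falls off the work surface, if the arm or the gripper's body presses on something with over 40 N, if the wrist force passes 120 N, or if a joint passes its speed limit or range.

## Working session

There is one attempt and no reset: what is moved stays moved. The work goes in short steps, Python scripts to look and compute and a tool call to move; the robot and the scene stay as the last step left them, time stands still between calls to the robot, and variables do not carry over. Pictures are saved under pics/ and viewed, at most 10 in all, crops included, and the job is handed in when it is done.

```bash
mkdir -p pics; ls
```

Run:
```python
from workcell import bot, cam, job_done
import cv2
for n in("top","side"):
    cv2.imwrite(f"pics/{n}0.png",cam.camera(n)); i=cam.camera_info(n); print(n,i["mtx"],i["extrinsics"])
o=bot.get_obs(); print(o)
```

```text
pics
workcell.py
top [[413.21118176   0.         318.52202728]
 [  0.         413.21118176 199.52202923]
 [  0.           0.           1.        ]] [[-0.00391905 -0.98870013  0.14985557  0.39228655]
 [-0.9999178   0.0020451  -0.01265709  0.00218748]
 [ 0.0122076  -0.14989286 -0.98862688  1.27987556]
 [ 0.          0.          0.          1.        ]]
side [[459.69447543   0.         310.26104413]
 [  0.         459.69447543 200.80708183]
 [  0.           0.           1.        ]] [[-0.90862247  0.24348007 -0.3392973   1.12183748]
 [ 0.4174183   0.50433856 -0.75591308  1.28557388]
 [-0.01292906 -0.82846851 -0.55988639  1.05312361]
 [ 0.          0.          0.          1.        ]]
{'time': 0.1, 'q': array([ 7.64353852e+01,  5.00756737e+00,  1.00385142e+01,  9.50991190e+01,
       -3.24359024e-04,  8.99982361e+01]), 'qd': array([ 0.01354885,  0.09080472,  0.18024386,  0.16717455, -0.07253488,
       -0.04464503]), 'joint_efforts': array([-1.46339953e-04, -5.21561694e+01,  4.65651369e+01,  1.58588175e-02,
       -2.42874052e-06,  5.68345669e-06]), 'ee_pos': array([0.12895812, 0.5344868 , 0.25565331]), 'tcp_rot': array([-1.79931828e+02,  3.22260044e-04,  1.66437149e+02]), 'wrist_force': array([-0.32398964,  1.06461396, -0.54788802]), 'torque': array([-0.00231936,  0.03890924,  0.02626584]), 'grasp_force': 0.0, 'opening': 0.0852755354181386}
```

View pics/top0.png

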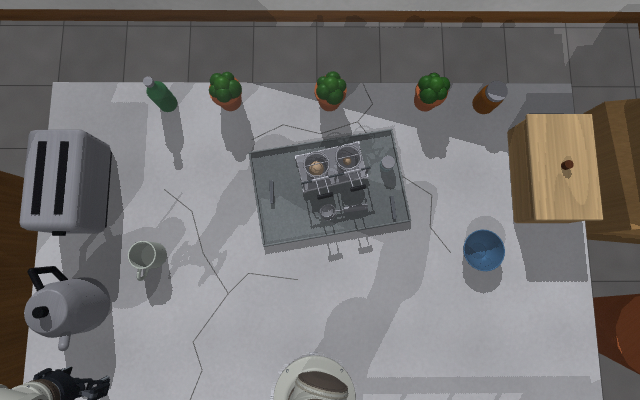

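View pics/side0.png

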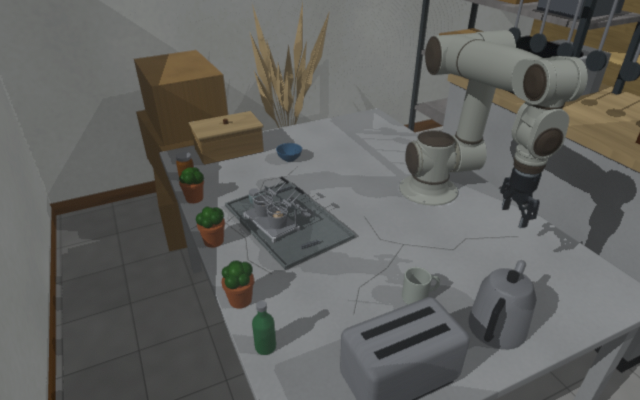

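The top view shows the poacher on a tray at about (335,170), with the spoon in front near (340,212). The left cup is at (317,166) and the right cup at (347,158). I'll zoom into both views.

Run:
```python
import cv2
a=cv2.imread("pics/top0.png")[125:265,240:420]; cv2.imwrite("pics/topc.png",cv2.resize(a,None,fx=4.28,fy=4.28,interpolation=cv2.INTER_CUBIC))
b=cv2.imread("pics/side0.png")[160:270,220:360]; cv2.imwrite("pics/sidec.png",cv2.resize(b,None,fx=5,fy=5,interpolation=cv2.INTER_CUBIC))
```

```text
(no output)
```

View pics/topc.png

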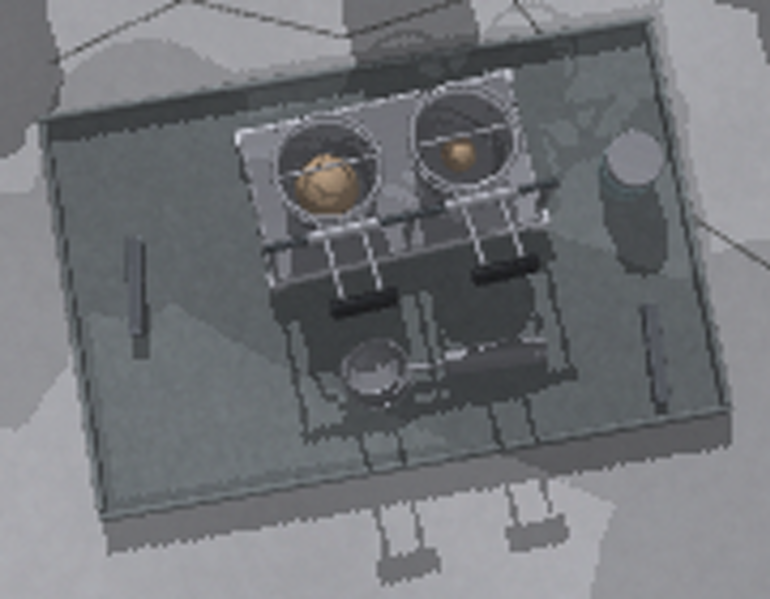

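View pics/sidec.png

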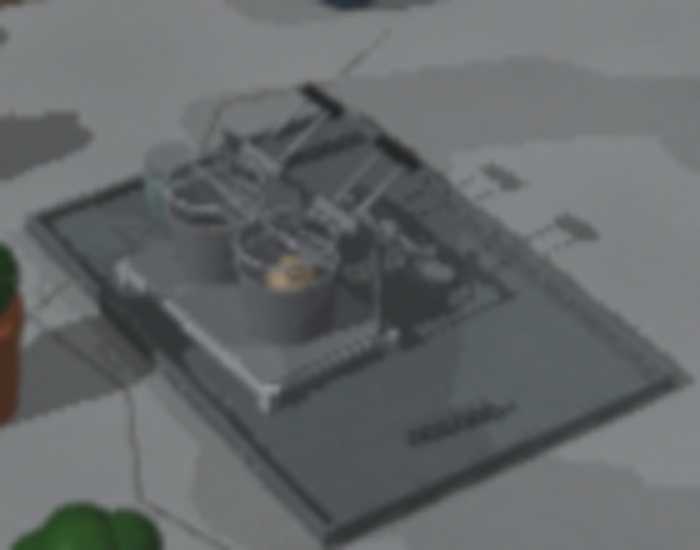

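Both crops agree that the left (+y) cup holds the larger egg: its blob at top crop (328,183) is about twice as wide as the one at (460,152). The left bar is at top crop (364,302) and side crop (397,153). The right bar is at top (505,270) and side (322,100).

Create h.py:
```python
import cv2,numpy as np
from workcell import bot, cam, job_done
I={n:cam.camera_info(n) for n in("top","side")}
def ray(n,p):
    K,E=I[n]["mtx"],I[n]["extrinsics"]; d=E[:3,:3]@np.linalg.solve(K,[p[0],p[1],1.]); return E[:3,3],d/np.linalg.norm(d)
def tri(a,b):
    (o,d),(p,e)=ray("top",a),ray("side",b)
    s=np.linalg.lstsq(np.c_[d,-e],p-o,rcond=None)[0]; A=o+s[0]*d;B=p+s[1]*e
    return (A+B)/2,np.linalg.norm(A-B)
def bars(img,guess,r=9,t=32):
    g=img.max(2); out=[]
    n,l,st,c=cv2.connectedComponentsWithStats((g<t).astype(np.uint8))
    for q in guess:
        k=[i for i in range(1,n) if np.hypot(*(c[i]-q))<r and st[i,4]>8]
        k=max(k,key=lambda i:st[i,4]); out.append((c[k],st[k]))
    return out
```

Run:
```python
from h import *
T=cv2.imread("pics/top0.png");S=cv2.imread("pics/side0.png")
f=4.28
gt=[(240+364/f,125+302/f),(240+505/f,125+270/f)]; gs=[(220+397/5,160+153/5),(220+322/5,160+100/5)]
for t in(25,32,40):
    try:
        a=bars(T,gt,t=t);b=bars(S,gs,t=t)
        for x,y in zip(a,b): print(t,x,y,tri(x[0],y[0]))
    except Exception as e: print(t,e)
a=tri(gt[0],gs[0]);b=tri(gt[1],gs[1]);print(a,b)
```

Run:
```python
from h import *
T=cv2.imread("pics/top0.png").max(2);S=cv2.imread("pics/side0.png").max(2)
print(T[190:201,314:338]);print(S[182:198,290:310])
for t in (45,55,65):
  for W,win in((T,[(316,191,335,200),(348,183,368,193)]),(S,[(293,184,306,197),(278,174,290,186)])):
    for x0,y0,x1,y1 in win:
        m=(W[y0:y1,x0:x1]<t); v,u=np.nonzero(m); w=1; print(t,u.mean()+x0,v.mean()+y0,m.sum(),np.ptp(u),np.ptp(v))
```

```text
[[ 66  65  64  64 140  88  65  66  65  65  64  66  66  73 157  70  62  64
   64  63  65  65  65  63]
 [ 65  65  64  65  95 111  69  67  66  62  62  64  64  66 173  81  64  64
   64  63  64  67  67  65]
 [ 65  68  66  67  75 157  71  66  65  64  63  62  65  66 118  71  49  45
   47  65  66  67  65  65]
 [ 63  62  64  64  66 160  79  65  65  64  62  47  48  44  45  43  46  44
   44  64  62  65  63  64]
 [ 65  64  61  62  62 103  91  48  47  39  46  49  51  48  46  42  39  38
   38  64  95  97  96  64]
 [ 64  64  64  48  49  43  58  58  58  49  47  43  40  39  40  40  36  34
   35  77  98  99 101  64]
 [ 65  64  63  52  55  48  44  41  40  38  38  35  33  33  32  33  32  47
   48  64  99 101  97  67]
 [ 65  67  65  49  40  37  36  34  34  33  31  31  37  46  43  66  66  66
   64  65  98 101  96  96]
 [ 66  67  65  44  35  33  34  31  36  46  54  63  64  64  64  65  65  66
   65  65 102  98  99  99]
 [ 64  65  64  63  45  46  54  64  63  63  64  66  64  64  64  64  66  65
   63  63  99  99 100 101]
 [ 67  66  65  65  64  64  64  65  64  66  65  64  66  63  67  64  66  63
   62  65  67  9
[... 1170 characters left out ...]
  84  82  76  83  80
   87 108]
 [ 96  84  81  83  85  88  96 101  90  85  85  85  85  83  78  71  85  85
   82  92]
 [ 82  72  71  74  85  97 105  91  84  84  85  85  86  83  81  79  84  87
   86  83]]
45 325.0888888888889 195.8 45 15 5
45 358.3478260869565 187.84782608695653 46 14 6
45 299.1 190.3 10 6 4
45 284.6 180.0 5 5 4
55 324.77027027027026 195.51351351351352 74 15 7
55 357.5774647887324 187.74647887323943 71 15 7
55 299.04761904761904 190.33333333333334 21 8 5
55 284.3333333333333 180.0 12 6 4
65 324.72727272727275 195.31404958677686 121 18 8
65 357.91954022988506 187.5632183908046 87 16 9
65 299.0357142857143 190.28571428571428 28 8 6
65 283.7083333333333 180.66666666666666 24 10 8
```

Create go.py:
```python
from h import *
from scipy.spatial.transform import Rotation as R
L,eL=tri((324.8,195.5),(299.05,190.33)); Rb,eR=tri((357.7,187.75),(284.3,180.0))
d=L-Rb; yaw=np.degrees(np.arctan2(-d[0],d[1])); ex=np.array([np.cos(np.radians(yaw)),np.sin(np.radians(yaw)),0])
def to(off,z):
    o=bot.get_obs(); r=o["tcp_rot"]; t=L+off*ex; t[2]=z
    print("tool shift",R.from_euler("xyz",r,degrees=True).inv().apply(t-o["ee_pos"]).round(4),"yaw",r[2].round(1),"want",180+yaw,
      "pos",o["ee_pos"].round(4),"F",o["wrist_force"].round(1),"t",o["time"])
```

```bash
python3 -c "
from go import *
print(L,eL,Rb,eR,np.linalg.norm(d),yaw); to(-.005,.22)"
```

```text
[ 0.57631639 -0.02987389  0.13860439] 0.0006946231138915974 [ 0.59791911 -0.12231878  0.13809919] 0.0014877717658470474 0.09493676019347043 13.1529718116146
tool shift [-0.5628 -0.4459  0.0362] yaw 166.4 want 193.1529718116146 pos [0.129  0.5345 0.2557] F [-0.3  1.1 -0.5] t 0.1
```

The manual's scale: shifts go in shares of 300 mm and turns go in shares of 90 degrees. Converting my numbers, -0.156 m / 0.3 = -0.52, -0.124 m / 0.3 = -0.4133, -26.7 degrees / 90 = -0.2967.

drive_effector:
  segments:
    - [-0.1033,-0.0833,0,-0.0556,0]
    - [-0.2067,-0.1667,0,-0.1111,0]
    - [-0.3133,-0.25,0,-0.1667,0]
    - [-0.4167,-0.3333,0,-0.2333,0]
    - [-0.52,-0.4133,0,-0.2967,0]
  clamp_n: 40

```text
refused: segments[0]: [-0.1033, -0.0833, 0, -0.0556, 0] is not of type 'object' (schema: type "object"). Nothing was moved.
```

Nothing moved. I misread the format; it is a list of objects with named fields. Resending.

drive_effector:
  segments:
    - {"dx": -0.1033,"dy": -0.0833,"rz": -0.0556,"aperture": 0}
    - {"dx": -0.2067,"dy": -0.1667,"rz": -0.1111,"aperture": 0}
    - {"dx": -0.3133,"dy": -0.25,"rz": -0.1667,"aperture": 0}
    - {"dx": -0.4167,"dy": -0.3333,"rz": -0.2333,"aperture": 0}
    - {"dx": -0.52,"dy": -0.4133,"rz": -0.2967,"aperture": 0}
  clamp_n: 40

```text
time: 0.52
ee_pos: [0.2521, 0.3758, 0.2559]
tcp_rot: [-180.0, -0.0, -166.5]
wrist_force: [1.2, 0.2, -0.7]
opening: 0.0255
grasp_force: 0.0
```

```bash
python3 -c "
from go import *
to(-.005,.22)"
```

```text
tool shift [-0.2159 -0.47    0.0361] yaw -166.5 want 193.1529718116146 pos [0.2521 0.3758 0.2559] F [ 1.2  0.2 -0.7] t 0.5167
```

In the tool's units: -0.18 m / 0.3 = -0.6, -0.145 m / 0.3 = -0.4833.

drive_effector:
  segments:
    - {"dx": -0.0567,"dy": -0.12,"aperture": 0}
    - {"dx": -0.1133,"dy": -0.2433,"aperture": 0}
    - {"dx": -0.1667,"dy": -0.3633,"aperture": 0}
    - {"dx": -0.2233,"dy": -0.4833,"aperture": 0}
    - {"dx": -0.2767,"dy": -0.6,"aperture": 0}

```text
time: 0.93
ee_pos: [0.374, 0.2192, 0.2562]
tcp_rot: [180.0, 0.0, -166.9]
wrist_force: [1.0, 0.9, 0.1]
opening: 0.0001
grasp_force: 0.0
```

drive_effector:
  segments:
    - {"dx": -0.0567,"dy": -0.12,"aperture": 0}
    - {"dx": -0.1133,"dy": -0.2433,"aperture": 0}
    - {"dx": -0.1667,"dy": -0.3633,"aperture": 0}
    - {"dx": -0.2233,"dy": -0.4833,"aperture": 0}
    - {"dx": -0.2767,"dy": -0.6,"aperture": 0}

```text
time: 1.35
ee_pos: [0.4959, 0.0626, 0.256]
tcp_rot: [180.0, -0.0, -166.9]
wrist_force: [0.5, 0.5, 0.5]
opening: 0.0001
grasp_force: 0.0
```

```bash
python3 -c "
from go import *
to(-.005,.22)"
```

```text
tool shift [-0.0524 -0.1083  0.036 ] yaw -166.9 want 193.1529718116146 pos [0.4959 0.0626 0.256 ] F [0.5 0.5 0.5] t 1.35
```

In the tool's units: -0.105 m / 0.3 = -0.35, -0.095 m / 0.3 = -0.3167.

drive_effector:
  segments:
    - {"dx": -0.0533,"dy": -0.1133,"aperture": 0}
    - {"dx": -0.1067,"dy": -0.2167,"aperture": 0}
    - {"dx": -0.15,"dy": -0.3167,"aperture": 0}
    - {"dx": -0.1667,"dy": -0.35,"aperture": 0}
    - {"dx": -0.1667,"dy": -0.35,"aperture": 0}

```text
time: 1.77
ee_pos: [0.5685, -0.0283, 0.2549]
tcp_rot: [180.0, -0.1, -167.0]
wrist_force: [0.3, 0.8, -0.2]
opening: -0.0002
grasp_force: 0.0
```

Run:
```python
from go import *
to(-.005,.19)
for n in("top","side"):
    a=cam.camera(n); u=(290,150,70,70) if n=="top" else (250,130,90,90)
    x,y,w,h=u; cv2.imwrite(f"pics/{n}1.png",cv2.resize(a[y:y+h,x:x+w],(500,500),interpolation=cv2.INTER_CUBIC))
cv2.imwrite("pics/both1.png",cv2.resize(np.hstack([cv2.imread("pics/top1.png"),cv2.imread("pics/side1.png")]),(800,400)))
```

```text
tool shift [-0.0024 -0.0033  0.0649] yaw -167.0 want 193.1529718116146 pos [ 0.5685 -0.0283  0.2549] F [ 0.3  0.8 -0.2] t 1.7667
```

View pics/both1.png

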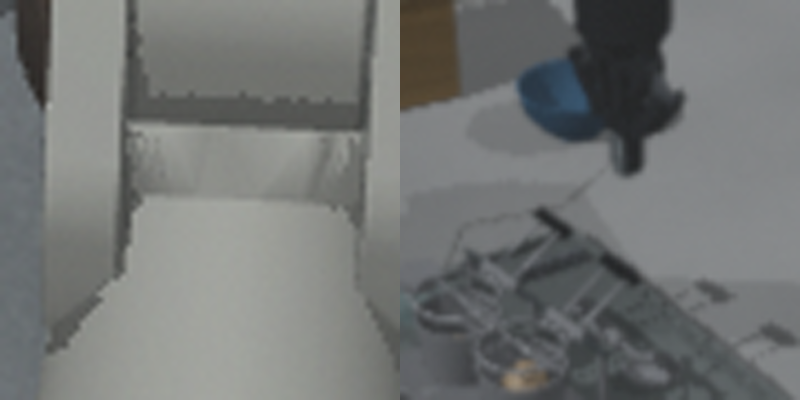

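The arm hides the bars in the top view. In the side view the closed fingertips at (627,172) hang straight above the left bar at (622,268), so I'll correct the small lateral error and descend.

In the tool's units: 0.07 m / 0.3 = 0.2333, 0.06 m / 0.3 = 0.2.

drive_effector:
  segments:
    - {"dx": -0.0067,"dy": -0.0067,"dz": 0.0667,"aperture": 0}
    - {"dx": -0.0067,"dy": -0.01,"dz": 0.1333,"aperture": 0}
    - {"dx": -0.0067,"dy": -0.01,"dz": 0.2,"aperture": 0}
    - {"dx": -0.0067,"dy": -0.01,"dz": 0.2333,"aperture": 0}
    - {"dx": -0.0067,"dy": -0.01,"dz": 0.2333,"aperture": 0}

```text
time: 2.28
ee_pos: [0.5687, -0.0275, 0.1843]
tcp_rot: [179.9, -0.2, -166.8]
wrist_force: [-0.5, -0.6, -0.2]
opening: 0.0001
grasp_force: 0.0
```

drive_effector:
  segments:
    - {"dz": 0.02,"aperture": 0}
    - {"dz": 0.04,"aperture": 0}
    - {"dz": 0.06,"aperture": 0}
    - {"dz": 0.08,"aperture": 0}
    - {"dz": 0.08,"aperture": 0}

```text
time: 2.7
ee_pos: [0.57, -0.0286, 0.1615]
tcp_rot: [180.0, -0.0, -166.9]
wrist_force: [0.7, 0.2, 1.9]
opening: 0.0003
grasp_force: 0.9
```

Run:
```python
from go import *
to(-.005,.105)
a=cam.camera("side")[140:230,250:340]; cv2.imwrite("pics/side2.png",cv2.resize(a,(600,600),interpolation=cv2.INTER_CUBIC))
```

```text
tool shift [-0.0009 -0.0027  0.0565] yaw -166.9 want 193.1529718116146 pos [ 0.57   -0.0286  0.1615] F [0.7 0.2 1.9] t 2.7
```

View pics/side2.png

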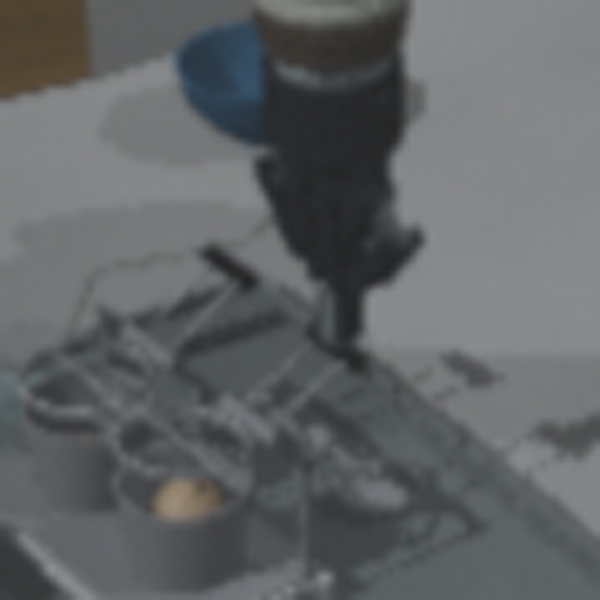

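The tip rests on the left bar with about 2 N, and the right flap is untouched. Next I press it down towards the stop.

In the tool's units: 0.048 m / 0.3 = 0.16, 0.04 m / 0.3 = 0.1333.

drive_effector:
  segments:
    - {"dz": 0.0333,"aperture": 0}
    - {"dz": 0.0667,"aperture": 0}
    - {"dz": 0.1,"aperture": 0}
    - {"dz": 0.1333,"aperture": 0}
    - {"dz": 0.16,"aperture": 0}

```text
time: 3.17
ee_pos: [0.5704, -0.0286, 0.1134]
tcp_rot: [180.0, 0.0, -166.9]
wrist_force: [0.9, 2.2, 6.2]
opening: -0.0001
grasp_force: 3.3
```

drive_effector:
  segments:
    - {"dz": 0.0067,"aperture": 0}
    - {"dz": 0.0133,"aperture": 0}
    - {"dz": 0.02,"aperture": 0}
    - {"dz": 0.02,"aperture": 0}

```text
time: 3.5
ee_pos: [0.5704, -0.0287, 0.1082]
tcp_rot: [180.0, 0.0, -166.9]
wrist_force: [0.4, 1.6, 6.8]
opening: -0.0
grasp_force: 3.1
```

```bash
python3 -c "
from go import *
to(-.005,.1346)"
```

```text
tool shift [-0.0005 -0.0025 -0.0264] yaw -166.9 want 193.1529718116146 pos [ 0.5704 -0.0287  0.1082] F [0.4 1.6 6.8] t 3.5
```

In the tool's units: 0.003 m / 0.3 = 0.01, 0.0015 m / 0.3 = 0.005.

drive_effector:
  segments:
    - {"dz": 0.005,"aperture": 0}
    - {"dz": 0.01,"aperture": 0}
    - {"dz": 0.01,"aperture": 0}

```text
time: 3.75
ee_pos: [0.5706, -0.0286, 0.1055]
tcp_rot: [-180.0, 0.1, -166.9]
wrist_force: [0.2, 1.5, 6.4]
opening: 0.0004
grasp_force: 3.4
```

drive_effector:
  segments:
    - {"dz": 0.005,"aperture": 0}
    - {"dz": 0.0083,"aperture": 0}
    - {"dz": 0.0083,"aperture": 0}

```text
time: 4.0
ee_pos: [0.5709, -0.0286, 0.104]
tcp_rot: [-180.0, 0.1, -166.9]
wrist_force: [-1.3, 1.9, 11.7]
opening: -0.0001
grasp_force: 5.8
```

In the tool's units: 0.0015 m / 0.3 = 0.005.

drive_effector:
  segments:
    - {"dz": 0.005,"aperture": 0}
    - {"dz": 0.005,"aperture": 0}
    - {"dz": 0.005,"aperture": 0}

```text
time: 4.25
ee_pos: [0.5714, -0.0285, 0.1036]
tcp_rot: [-180.0, 0.2, -166.9]
wrist_force: [-2.4, 2.4, 18.3]
opening: 0.0001
grasp_force: 8.9
```

Run:
```python
from go import *
to(-.005,.1365)
a=cam.camera("side")[140:230,250:340]; cv2.imwrite("pics/side3.png",cv2.resize(a,(600,600),interpolation=cv2.INTER_CUBIC))
```

```text
tool shift [ 0.0004 -0.0025 -0.0329] yaw -166.9 want 193.1529718116146 pos [ 0.5714 -0.0285  0.1036] F [-2.4  2.4 18.3] t 4.25
```

View pics/side3.png

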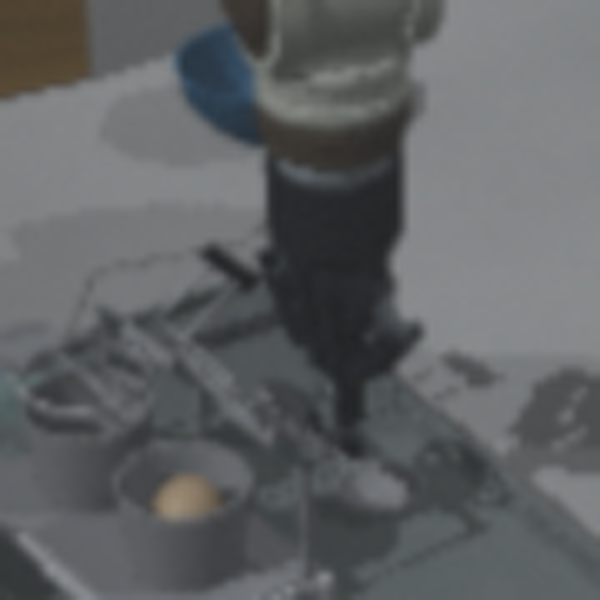

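The left flap stands open on its stop: the force has risen to 18 N while z barely changes, and the large egg at (187,495) is uncovered. Now I ease back about 33 mm.

In the tool's units: -0.027 m / 0.3 = -0.09, -0.006 m / 0.3 = -0.02.

drive_effector:
  segments:
    - {"dz": -0.02,"aperture": 0}
    - {"dz": -0.04,"aperture": 0}
    - {"dz": -0.06,"aperture": 0}
    - {"dz": -0.0767,"aperture": 0}
    - {"dz": -0.09,"aperture": 0}

```text
time: 4.72
ee_pos: [0.5703, -0.0287, 0.1287]
tcp_rot: [-180.0, 0.0, -166.9]
wrist_force: [-1.0, 2.1, 4.2]
opening: -0.0004
grasp_force: 2.0
```

drive_effector:
  segments:
    - {"dz": -0.01,"aperture": 0}
    - {"dz": -0.0167,"aperture": 0}
    - {"dz": -0.0233,"aperture": 0}
    - {"dz": -0.0233,"aperture": 0}
    - {"dz": -0.0233,"aperture": 0}

```text
time: 5.13
ee_pos: [0.5702, -0.0287, 0.1352]
tcp_rot: [180.0, 0.0, -166.9]
wrist_force: [-0.0, 1.8, 3.8]
opening: 0.0003
grasp_force: 2.0
```

Run:
```python
from go import *
to(-.005,.1368)
a=cam.camera("side")[140:230,250:340]; cv2.imwrite("pics/side4.png",cv2.resize(a,(600,600),interpolation=cv2.INTER_CUBIC))
```

```text
tool shift [-0.0006 -0.0025 -0.0016] yaw -166.9 want 193.1529718116146 pos [ 0.5702 -0.0287  0.1352] F [-0.   1.8  3.8] t 5.1333
```

View pics/side4.png

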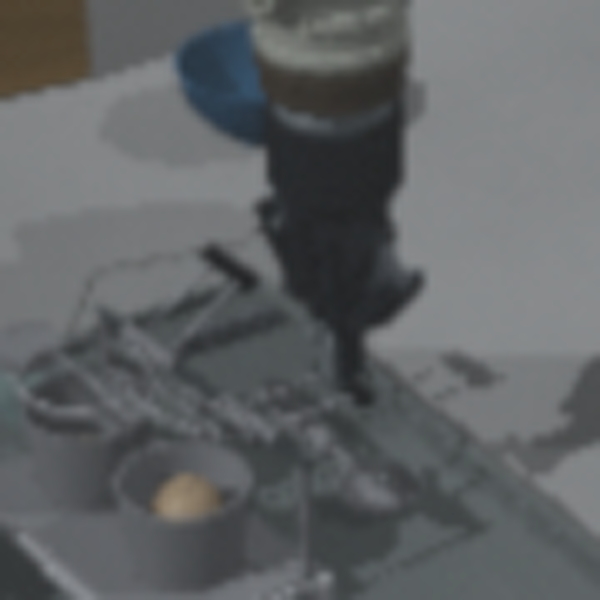

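The flap is half open, the bar at (355,390) is still held with about 4 N, and the right flap is shut. I'll raise 1.5 mm more, let it settle, and hand in.

In the tool's units: -0.0015 m / 0.3 = -0.005, -0.001 m / 0.3 = -0.0033.

drive_effector:
  segments:
    - {"dz": -0.0033,"aperture": 0}
    - {"dz": -0.005,"aperture": 0}
    - {"dz": -0.005,"aperture": 0}
    - {"dz": -0.005,"aperture": 0}
    - {"dz": -0.005,"aperture": 0}

```text
time: 5.6
ee_pos: [0.5702, -0.0287, 0.1367]
tcp_rot: [180.0, -0.0, -166.9]
wrist_force: [-0.4, 0.9, 4.5]
opening: 0.0003
grasp_force: 1.9
```

drive_effector:
  segments:
    - {"aperture": 0}
    - {"aperture": 0}
    - {"aperture": 0}
    - {"aperture": 0}
    - {"aperture": 0}

```text
time: 6.02
ee_pos: [0.5702, -0.0287, 0.1368]
tcp_rot: [-180.0, -0.0, -166.9]
wrist_force: [-0.2, 1.2, 2.8]
opening: -0.0002
grasp_force: 1.8
```

```bash
python3 -c "
from workcell import bot, cam, job_done
print(job_done())"
```

```text
the job is handed in; nothing more can be done
None
```

I pressed the left flap's bar (over the larger egg) to its stop, eased it back to about half open, and handed the job in at about 6 s still holding it with 3–4 N; the right flap looked shut, and no verdict was returned.

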